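Pull the clogged filter cassette from the dust cleaner

ROBOT

A 6-joint arm with a two-finger parallel gripper is mounted at the origin on a cart in front of the work surface, level with it; the furniture and walls round the work are solid. World frame = base frame: x ahead of the robot, y to its left, z up, the work surface at z = 0. Lengths are in m, angles in rad, forces in N, time in s.
With the tool pointing down it reaches from about 0.4 to 0.925 m from the base axis. Payload 3.4 kg.
Tool frame: the origin (TCP) lies on the centre line of the jaws, within the pads' length; the fingertips stand 11 mm ahead of it and the grasp point (between the pads) lies 8 mm behind it; x points along the fingers, y is the direction in which the jaws open and shut, and the axes are right-handed (so a half turn about x gives the same grasp; the last joint's range is limited). The gripper opens to 85 mm and grips with 20 to 120 N. Pads are 22 mm wide; open, the fingers measure 114 mm over their backs; the gripper's body (76 mm by 85 mm) begins 54 mm behind the grasp point. The pads swing forward as they close: fully open they stand 13 mm farther back than shut.
Start: joints at [1.03, 0.307, 1.506, -0, 1.328, -0.073], TCP at [0.259, 0.513, 0.242] pointing down, gripper open.
Joint ranges: [-3.12, 3.12], [-1.05, 2.28], [0.14, 2.33], [-1.42, 4.57], [0.1, 2.73], [-2.68, 2.68]. Speed limits (rad/s): [2.57, 2.57, 3.14, 3.14, 3.14, 3.14].

INTERFACE

Orientations are given as [roll, pitch, yaw] about the fixed x, y, z axes, in that order (R = Rz(yaw) Ry(pitch) Rx(roll)).
In Python, from cell import arm gives the robot as it stands.
- The arm moves only by the tool jog_arm, never from a script. Its argument "rows" is a list of rows, each a list of 5 numbers: the opening in per cent of the stroke, from 0 (shut) to 100 (fully open), then the shift along the tool's x, y, z in m, then the turn about the tool's x in degrees. A call has 1 to 5 rows; each row shifts and turns the commanded pose from where the row before left it, along the tool's axes as they then stand; what a row does not reach is not made up. A row lasts 1/10 s, in which the tool goes at most 50 mm and 8.59 degrees, less where a joint would pass 70% of its speed; a pose out of reach is approached as far as the arm can. A call is refused whole if a number of a shift passes 0.05 or a number of a turn 8.59, either way. A call with a gripper value outside its range is refused whole. The fingers move at their own pace and stop on an object; the grip force is fixed at half the most. Time passes only in rows, so rows that do not move let the fingers close. It gives the time, the measured TCP pose, the force and the opening at its end, in the units of the state.
- arm.get_obs(): the state, without advancing time (a new reading comes with each control period).
- arm.read_camera(name): name is "scene" or "top" or "wrist"; returns a dict with "frame" (400x640x3 uint8, red, green, blue), "intrinsics" (3x3 intrinsics, pixels), "xyz" and "orientation" of the camera in the world; the wrist camera has in their place "tool_from_camera" (4x4, takes a point from camera to tool coordinates, whose origin is the TCP and whose axes are the tool frame's). Camera axes: x right, y up, looking along -z (the intrinsics and any distortion apply to the point x, -y, -z); pixel columns grow to the right and rows downward; lengths in m; the calibration is good to about 2 mm. The wrist camera is an equidistant fisheye: a pixel r from the principal point sees the ray r / f radians off the axis. A picture is of the moment at which its call begins: read the wrist's pose just before it. There is no depth.
- arm.job_done(): hands the job in, once; it reports no verdict.
The state is a dict: "time": time; "qpos": joint angles; "joint_velocities": joint speeds; "effort": joint torques, N m; "eef_pos": TCP position; "eef_rot": TCP orientation; "contact_force": force on the tool from outside, world axes, zero at the start; "torque": the same for the moment, N m; "finger_gap": opening from 0.0 (shut) to 1.0 (fully open).
Only numpy, scipy, OpenCV 4.12 (cv2) and the standard library are available. Lean on these libraries where they do the work, as an engineer would, in place of code of your own. Each camera call takes 0.05 s, during which the arm holds its last target.

TASK

Turn the dust cleaner's fan knob anticlockwise all the way to its off stop, so that no dust is sucked through the open well. Then squeeze the two blue side catches of the clogged cassette (the one with red-brown pleats) together and lift it straight up out of its well, leaving the white cassette seated and the things around the cleaner where they are. Finish while still holding the clogged cassette by its squeezed catches, upright and still, with at least 3 cm of clear air between its underside and the top of the cleaner, so that I can wipe out the well.

Things in the scene. Friction and masses are not known exactly. Their poses are not given: they have to be found in the camera images.
- cleaner: Cordless bench dust cleaner, pale-grey box, 190 (x) x 370 (y) x 88 mm, fixed. Origin: centre of its underside on the table; x to its back, y to its left end, z up. In its flat top, 88 mm up, are two wells centred at y = +105 and y = -20 mm, 116 (x) x 64 (y) mm; each holds a filter cassette, and which sits where varies. Fan knob at the right end (x -5, y -128 mm).
- fan_knob (a joint): Black rotary fan knob on an upright axis. 0 = off, a hard stop, white pointer line towards the cleaner's front (-x). The value is how far it is turned clockwise, seen from above, in rad (at most 2.2); it starts switched on at 0.7 to 1.4. It stays where it is left; turning takes 0.03 N m.
- fan_knob_grip (a point): Point on the knob's axis at gripping height, 37 mm above the cleaner's top. The grip is an upright bar 40 mm long, 14 mm thick, 32 mm high that turns with the knob; its top is 7 mm above this point, its foot, on a disc of 42 mm diameter, 23 mm below. The point's x axis runs along the bar (pointer at -x), y across it.
- clogged: Clogged filter cassette, to be lifted out: grey frame, red-brown dust-caked pleats, about 0.25 kg, 110 (x) x 58 (y) x 58 mm under a 3 mm flange of 128 x 74 mm that rests on the cleaner's top; 3 mm play all round in the well. Origin: centre of its underside, 58 mm below the cleaner's top when seated; z up, y from right to left catch.
- clogged_grip (a point): Point half-way between the clogged cassette's two blue catches, 20 mm above the cleaner's top when seated. They are upright ribbed tabs at y = +28 and -28 mm of this point, 24 mm wide (x), 6 mm thick, from the flange (17 mm below this point) to 15 mm above it; 62 mm over their outer faces, 49 mm fully squeezed. Squeeze along this point's y axis.
- clogged_left (a joint): Left (+y) catch: 0 = sprung out, 0.0065 m = fully squeezed in. Below the top it carries a bolt that hooks 4.5 mm under the well's edge and withstands pulling; with both catches squeezed the bolts clear the edge and the cassette lifts out freely. The spring takes 2.5 N to start and 6 N at the end; it springs back when released.
- clogged_right (a joint): Right (-y) catch of the clogged cassette, the same, squeezed towards +y.
- white: The other cassette: same shape, frame and blue catches, but clean white pleats. Stays seated. Origin: centre of its underside.
- jar_blue: White jar with a blue lid, 50 mm diameter, 67 mm high, left of the cleaner: leave alone. Origin: centre of its underside.
- stone_pot: Small pale pinch pot, blue-grey inside, 69 mm wide, 46 mm high, right of the cleaner: leave alone. Origin: centre of its underside.
- rib: Flat wooden throwing rib, 66 x 110 x 9 mm, lying left in front of the cleaner: leave alone. Origin: centre of its underside.

How it is judged:
On the way, in this order (a step that is already met when the one before it is completed fails the run):
1. the fan is switched off while the clogged cassette is still latched in its well (value of joint fan_knob below 0.12 rad and z of clogged in the frame of cleaner below 0.036 m), for 0.2 s.
2. both catches of the seated clogged cassette are squeezed in, the fan off (all of step 1 and value of joint each of clogged_left, clogged_right above 0.004 m), for 0.1 s.
At the end, for the whole second after the job is handed in: Knob within 0.12 rad of off. Clogged cassette held by the fingers, both catches in by 4 mm or more, underside 25 mm or more above the cleaner's top, within 0.2 rad of upright, under 0.02 m/s, touching neither cleaner nor white cassette; that moved under 8 mm; jar, pot, rib under 30 mm (z of clogged in the frame of cleaner above 0.113 m and angle between clogged's own z axis and vertical below 0.2 rad and linear speed of clogged below 0.02 m/s and value of joint each of clogged_left, clogged_right above 0.004 m and contact force between the fingers and clogged above 2 N and contact force between clogged and cleaner below 0.1 N and contact force between clogged and white below 0.1 N and value of joint fan_knob below 0.12 rad and distance of white from where it was at the start of the episode below 0.008 m and distance of each of jar_blue, stone_pot, rib from where it was at the start of the episode below 0.03 m); the arm keeps its last pose, push and grip.
It fails at once if the clogged cassette is drawn out while the fan is on (z of clogged in the frame of cleaner above 0.045 m and value of joint fan_knob above 0.15 rad).
It fails at once if the white cassette is lifted or shifted (distance of white from where it was at the start of the episode above 0.01 m).
It fails at once if a thing beside the cleaner is knocked away (distance of any of jar_blue, stone_pot, rib from where it was at the start of the episode above 0.03 m).
It also fails if it takes over 42 s, if anything falls off the work surface, if the arm or the gripper's body presses on something with over 40 N, if the wrist force passes 120 N, or if a joint passes its speed limit or range.

## Working session

There is one attempt and no reset: what is moved stays moved. The work goes in short steps, Python scripts to look and compute and a tool call to move; the robot and the scene stay as the last step left them, time stands still between calls to the robot, and variables do not carry over. Pictures are saved under pics/ and viewed, and the job is handed in when it is done.

Besides the shell and the picture viewer there is one more tool, called after ">>>" as name(argument=value, ...) on one line, values as JSON. jog_arm: Moves the arm, as the interface text tells. Its arguments: {"type":"object","properties":{"rows":{"type":"array"}},"required":["rows"]}

```bash
mkdir -p pics; python3 - <<'E'
from cell import arm
import cv2
o=arm.get_obs(); print({k:(v if not hasattr(v,'round') else v) for k,v in o.items()})
for n in ["scene","top","wrist"]:
    c=arm.read_camera(n); cv2.imwrite(f"pics/{n}0.png",c["frame"][:,:,::-1])
    print(n,{k:v for k,v in c.items() if k!="frame"})
E
```

```text
{'time': 0.0, 'qpos': array([ 1.02948276e+00,  3.07566661e-01,  1.50766361e+00,  4.23941601e-06,
        1.32839804e+00, -7.35008221e-02]), 'joint_velocities': array([ 0.00110081, -0.00048146,  0.00034431,  0.00129379,  0.00166504,
        0.00139265]), 'effort': array([ 7.12222427e-04, -4.57537758e+01, -2.51920098e+01, -4.12626332e-04,
        1.32703671e-02, -1.74670441e-05]), 'eef_pos': array([0.25896259, 0.51263388, 0.24138834]), 'eef_rot': array([-1.64631782,  1.56876066, -2.11413159]), 'contact_force': array([0.17264814, 0.28975261, 0.71015837]), 'torque': array([-0.00117112,  0.03837864,  0.04602368]), 'finger_gap': 0.999510667904677}
scene {'intrinsics': array([[422.9811271 ,   0.        , 319.61587997],
       [  0.        , 422.9811271 , 203.46578854],
       [  0.        ,   0.        ,   1.        ]]), 'xyz': array([-0.02863367, -0.7154804 ,  1.105559  ]), 'orientation': array([ 0.7354254 ,  0.01727118, -0.637092  ])}
top {'intrinsics': array([[427.686122  ,   0.        , 324.99537767],
       [  0.        , 427.686122  , 198.79246727],
       [  0.        ,   0.        ,   1.        ]]), 'xyz': array([0.34040531, 0.00191432, 1.28159288]), 'orientation': array([ 0.15309675,  0.0044723 , -1.54959484])}
wrist {'intrinsics': array([[309.70691629,   0.        , 318.12909179],
       [  0.        , 309.70691629, 201.59646487],
       [  0.        ,   0.        ,   1.        ]]), 'tool_from_camera': array([[-5.07366118e-05,  3.23976013e-01, -9.46065294e-01,
        -1.31184385e-01],
       [ 9.99999987e-01,  1.59330171e-04,  9.32855828e-07,
         7.46242784e-04],
       [ 1.51038968e-04, -9.46065282e-01, -3.23976017e-01,
        -8.33381336e-02],
       [ 0.00000000e+00,  0.00000000e+00,  0.00000000e+00,
         1.00000000e+00]])}
```

View pics/scene0.png

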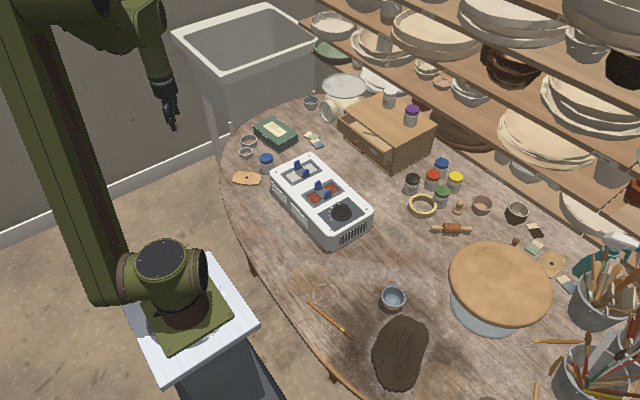

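View pics/top0.png

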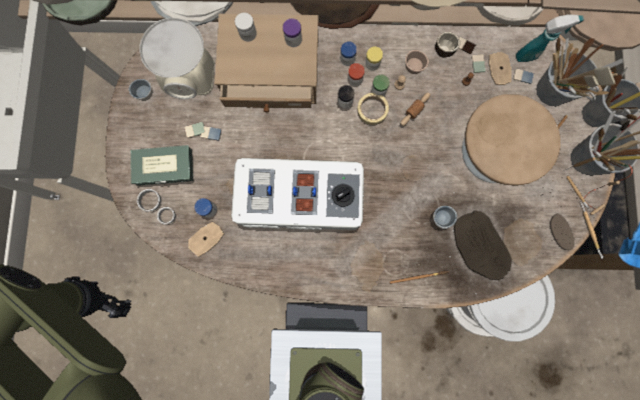

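View pics/wrist0.png

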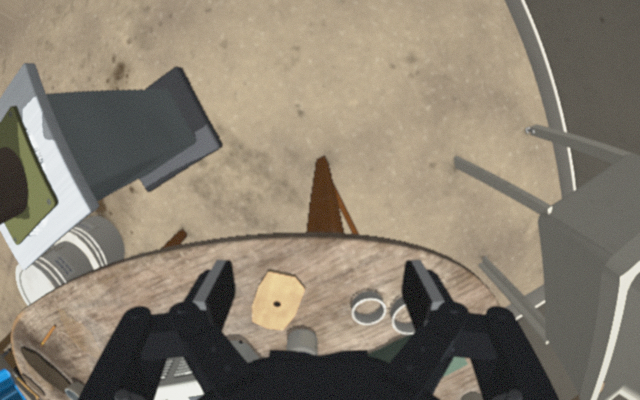

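```bash
cat > h.py <<'E'
import numpy as np, cv2
from scipy.spatial.transform import Rotation as Ro
from cell import arm
def rot(e): return Ro.from_euler('xyz',e).as_matrix()
def ray(c,uv):
    K=c["intrinsics"]; d=np.array([(uv[0]-K[0,2])/K[0,0],-(uv[1]-K[1,2])/K[1,1],-1]); return rot(c["orientation"])@d
def plane(c,uv,z):
    d=ray(c,uv); o=c["xyz"]; return o+d*(z-o[2])/d[2]
def proj(c,p):
    q=rot(c["orientation"]).T@(np.asarray(p)-c["xyz"]); K=c["intrinsics"]; return np.array([K[0,2]-K[0,0]*q[0]/q[2],K[1,2]+K[1,1]*q[1]/q[2]])
def wproj(c,o,p):
    T=c["tool_from_camera"]; pt=rot(o["eef_rot"]).T@(np.asarray(p)-o["eef_pos"]); q=T[:3,:3].T@(pt-T[:3,3])
    v=np.array([q[0],-q[1],-q[2]]); th=np.arctan2(np.hypot(v[0],v[1]),v[2]); n=v[:2]/np.hypot(v[0],v[1]); K=c["intrinsics"]; return K[:2,2]+K[0,0]*th*n
def wray(c,o,uv):
    K=c["intrinsics"]; d=(np.asarray(uv,float)-K[:2,2]); r=np.hypot(*d); th=r/K[0,0]; n=d/max(r,1e-9)
    v=np.array([np.sin(th)*n[0],-np.sin(th)*n[1],-np.cos(th)]); T=c["tool_from_camera"]; R=rot(o["eef_rot"])
    return o["eef_pos"]+R@T[:3,3], R@T[:3,:3]@v
def wplane(c,o,uv,z):
    p,d=wray(c,o,uv); return p+d*(z-p[2])/d[2]
E
python3 - <<'E'
from h import *
c=arm.read_camera("top"); f=c["frame"]
x0,y0,x1,y1=222,150,372,240
cv2.imwrite("pics/topz.png",cv2.resize(f[y0:y1,x0:x1,::-1],None,fx=5,fy=5,interpolation=cv2.INTER_CUBIC))
hsv=cv2.cvtColor(f,cv2.COLOR_RGB2HSV)
m=((hsv[...,2]>205)&(hsv[...,1]<30)).astype(np.uint8); 
mm=np.zeros_like(m); mm[y0:y1,x0:x1]=m[y0:y1,x0:x1]
n,l,s,ce=cv2.connectedComponentsWithStats(mm); i=1+np.argmax(s[1:,4]); print(s[i])
r=cv2.minAreaRect(np.argwhere(l==i)[:,::-1].astype(np.float32)); b=cv2.boxPoints(r); print(r)
P=np.array([plane(c,q,0.088) for q in b]); print(P.round(4), np.linalg.norm(np.diff(P,axis=0),axis=1))
bl=((hsv[...,0]>105)&(hsv[...,0]<130)&(hsv[...,1]>150)).astype(np.uint8); mm*=0; mm[y0:y1,x0:x1]=bl[y0:y1,x0:x1]
n,l,s,ce=cv2.connectedComponentsWithStats(mm)
for k in range(1,n):
  if s[k,4]>5: print(s[k],ce[k],plane(c,ce[k],0.123).round(4))
c=arm.read_camera("scene"); f=c["frame"]
cv2.imwrite("pics/scz.png",cv2.resize(f[145:255,260:380,::-1],None,fx=5,fy=5,interpolation=cv2.INTER_CUBIC))
E
```

```text
[ 232  159  131   68 4485]
((297.30938720703125, 192.02789306640625), (129.23355102539062, 64.82354736328125), 1.9749339818954468)
[[ 0.4527  0.2714  0.088 ]
 [ 0.6392  0.2752  0.088 ]
 [ 0.6335 -0.0953  0.088 ]
 [ 0.4477 -0.0905  0.088 ]] [0.18652489 0.3705348  0.18587007]
[249 186   4   8  27] [250.37037037 189.40740741] [0.541  0.2168 0.123 ]
[268 186   3   9  24] [269.125 189.875] [0.5407 0.1651 0.123 ]
[293 187   4   9  22] [294.68181818 191.13636364] [0.5386 0.0947 0.123 ]
[313 188   3   8  22] [314.  191.5] [0.5387 0.0415 0.123 ]
```

View pics/topz.png

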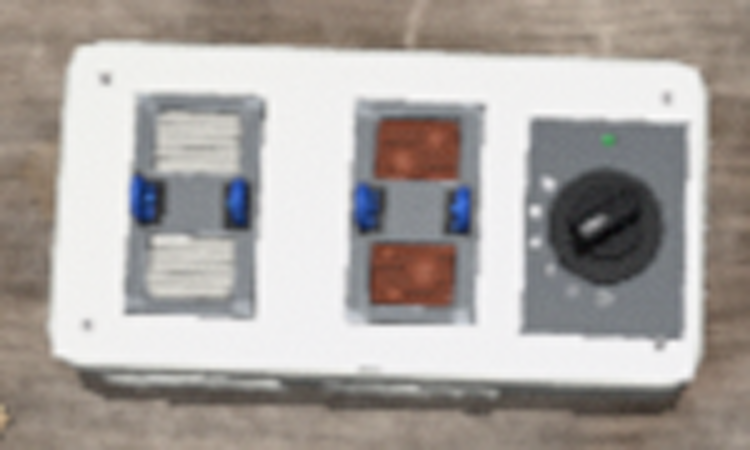

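View pics/scz.png

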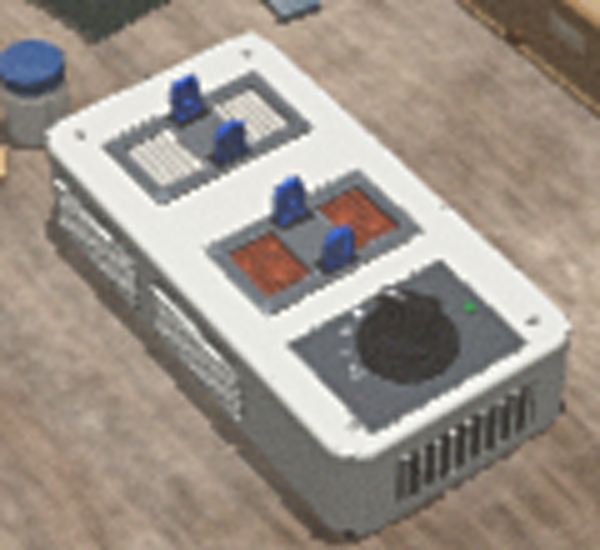

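```bash
cat >> h.py <<'E'
def plan(target=None,yaw=None):
    "yaw: wanted direction of tool y in world, mod pi"
    o=arm.get_obs(); R=rot(o["eef_rot"]); ty=R[:,1]; h=np.arctan2(ty[1],ty[0])
    print("t",round(o["time"],2),"pos",o["eef_pos"].round(4),"x",R[:,0].round(3),"y heading deg",np.degrees(h).round(2),"q",o["qpos"].round(3),"F",o["contact_force"].round(1),"gap",round(o["finger_gap"],3))
    if target is not None: print("shift tool", (R.T@(np.asarray(target)-o["eef_pos"])).round(4))
    if yaw is not None:
        d=(yaw-np.degrees(h)+90)%180-90; print("turn about tool x deg",-d)
    return o
E
python3 -c "
from h import *
plan([0.49,-0.038,0.25],150)"
```

```text
t 0.25 pos [0.2591 0.513  0.2419] x [-0.    -0.001 -1.   ] y heading deg 63.2 q [ 1.03   0.307  1.507  0.     1.328 -0.074] F [-0.3 -0.6 -0.4] gap 0.999
shift tool [-0.0078 -0.3877  0.4545]
turn about tool x deg -86.80002637788417
```

>>> jog_arm(rows=[[100, 0, -0.03, 0.036, 0], [100, 0, -0.03, 0.036, 0], [100, 0, -0.03, 0.036, 0], [100, 0, -0.03, 0.036, 0], [100, 0, -0.03, 0.036, 0]])

```text
time: 0.75
eef_pos: [0.3527, 0.2965, 0.2423]
eef_rot: [0.605, 1.57, 0.138]
contact_force: [1.0, -0.1, 0.4]
finger_gap: 0.998
```

```bash
python3 -c "
from h import *
plan([0.536,-0.038,0.25],30)"
```

```text
t 0.75 pos [0.3527 0.2965 0.2423] x [ 0.  0. -1.] y heading deg 63.24 q [ 0.608  0.146  1.73  -0.     1.265 -0.496] F [ 1.  -0.1  0.4] gap 0.998
shift tool [-0.0076 -0.2162  0.3143]
turn about tool x deg 33.24133726008555
```

>>> jog_arm(rows=[[100, 0, -0.028, 0.041, 0], [100, 0, -0.028, 0.041, 0], [100, 0, -0.028, 0.041, 0], [100, 0, -0.028, 0.041, 0], [100, 0, -0.028, 0.041, 0]])

```text
time: 1.25
eef_pos: [0.4727, 0.0788, 0.2425]
eef_rot: [0.909, 1.57, 0.441]
contact_force: [0.1, 0.7, 0.7]
finger_gap: 0.998
```

>>> jog_arm(rows=[[100, 0, 0, 0, 8.2], [100, 0, 0, 0, 8.2], [100, 0, 0, 0, 8.2], [100, 0, 0, 0, 8.2]])

```text
time: 1.65
eef_pos: [0.4722, 0.0803, 0.2422]
eef_rot: [-2.181, 1.57, 3.056]
contact_force: [-0.2, -0.6, 0.3]
finger_gap: 0.997
```

```bash
python3 -c "
from h import *
o=plan([0.536,-0.038,0.25],30)
c=arm.read_camera('wrist'); cv2.imwrite('pics/w1.png',c['frame'][:,:,::-1])
import json
for n,p in dict(knob=[.5364,-.0378,.132],cl=[.543,.07,.091]).items(): print(n,wproj(c,o,p))
"
```

```text
t 1.65 pos [0.4722 0.0803 0.2422] x [-0.  0. -1.] y heading deg 30.0 q [ 0.08   0.173  1.696  0.     1.273 -0.443] F [-0.2 -0.6  0.3] gap 0.997
shift tool [-0.0078 -0.0039  0.1344]
turn about tool x deg 0.00473723187349151
knob [314.08753866 327.10487869]
cl [373.05178551 231.09513905]
```

View pics/w1.png

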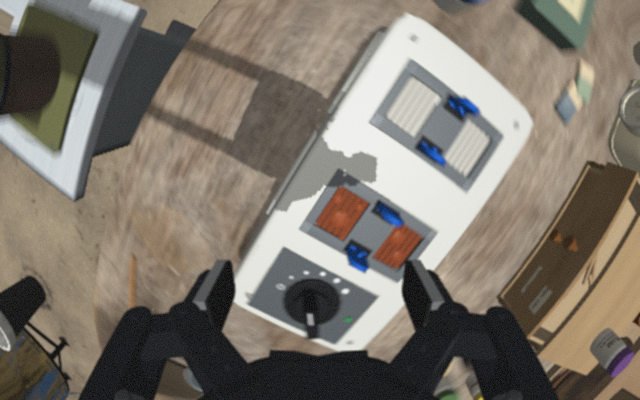

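```bash
python3 -c "
from h import *
f=cv2.imread('pics/w1.png'); cv2.imwrite('pics/w1z.png',cv2.resize(f[160:360,230:450],None,fx=3.5,fy=3,interpolation=cv2.INTER_CUBIC))
"
```

```text
(no output)
```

View pics/w1z.png

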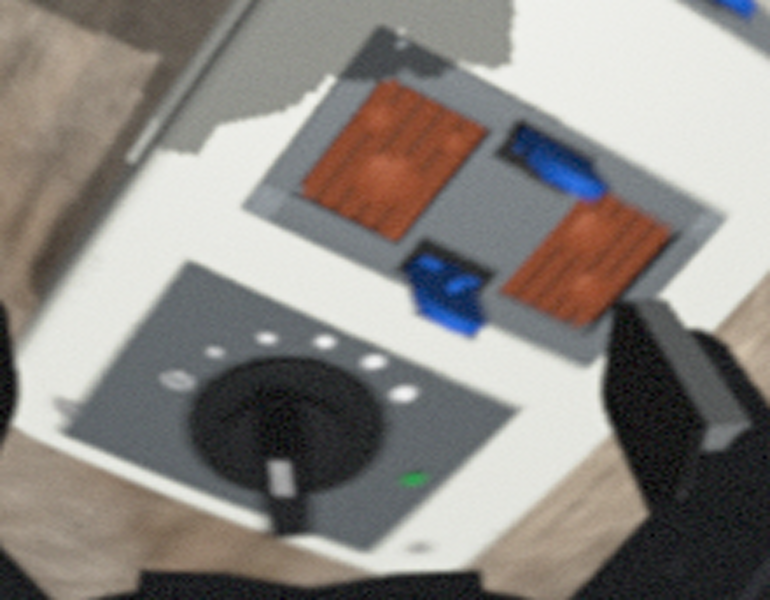

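```bash
python3 -c "
from h import *
o=plan()
c=arm.read_camera('wrist')
for u in [(310.2,313),(312.7,336.5),(309.8,312.5),(310.9,325)]: print(u,wplane(c,o,u,.132).round(4))
a=wplane(c,o,(310.2,313),.132);b=wplane(c,o,(312.7,336.5),.132);print((a+b)/2,np.linalg.norm(a-b),np.degrees(np.arctan2(*(a-b)[1::-1])))
hsv=cv2.cvtColor(c['frame'],cv2.COLOR_RGB2HSV)
bl=((hsv[...,0]>105)&(hsv[...,0]<130)&(hsv[...,1]>150)).astype(np.uint8); bl[:,:300]=0; bl[280:]=0;bl[:90]=0
n,l,s,ce=cv2.connectedComponentsWithStats(bl)
for k in range(1,n):
  if s[k,4]>15: print(s[k],ce[k],wplane(c,o,ce[k],.11).round(4))
# flange corners of the clogged (zoom px)
for z in [(380,25),(245,205),(590,365),(725,215)]:
  print(wplane(c,o,(230+z[0]/3.5,160+z[1]/3),.091).round(4))
"
```

```text
t 1.7 pos [0.4721 0.0805 0.2422] x [-0.  0. -1.] y heading deg 29.73 q [ 0.081  0.173  1.696  0.     1.273 -0.438] F [-0.1 -0.5 -0.4] gap 0.998
(310.2, 313) [ 0.5231 -0.0232  0.132 ]
(312.7, 336.5) [ 0.5412 -0.0507  0.132 ]
(309.8, 312.5) [ 0.5224 -0.0228  0.132 ]
(310.9, 325) [ 0.5316 -0.037   0.132 ]
[ 0.53216307 -0.03693111  0.132     ] 0.03294529716916346 123.46767021617609
[447  94  30  19 348] [460.60057471 102.22126437] [0.5401 0.2204 0.11  ]
[417 140  28  23 256] [430.8046875  150.15234375] [0.5394 0.1677 0.11  ]
[378 202  26  22 279] [389.83154122 213.13978495] [0.5393 0.0984 0.11  ]
[348 244  22  27 367] [358.51498638 256.79019074] [0.5382 0.0454 0.11  ]
[0.4794 0.1076 0.091 ]
[0.4774 0.0362 0.091 ]
[0.6035 0.0322 0.091 ]
[0.6047 0.1027 0.091 ]
```

```bash
python3 -c "
from h import *
plan([.534,-.038,.18],32)"
```

```text
t 1.75 pos [0.4721 0.0806 0.2422] x [-0.  0. -1.] y heading deg 30.35 q [ 0.081  0.173  1.696  0.     1.273 -0.449] F [-0.5  0.  -0.3] gap 0.999
shift tool [ 0.0622 -0.0065  0.1336]
turn about tool x deg -1.6451440689138224
```

>>> jog_arm(rows=[[100, 0.01, -0.002, 0.044, 0], [100, 0.01, -0.002, 0.044, 0], [100, 0.01, -0.002, 0.044, 0], [100, 0.03, 0, 0, -1.7], [100, 0, 0, 0, 0]])

```text
time: 2.25
eef_pos: [0.5314, -0.0368, 0.1789]
eef_rot: [-2.293, 1.563, 2.981]
contact_force: [-0.0, 1.1, 0.0]
finger_gap: 0.997
```

```bash
python3 -c "
from h import *
o=plan([.534,-.038,.18],32)
c=arm.read_camera('wrist'); f=c['frame'][:,:,::-1].copy(); print(wproj(c,o,[.534,-.038,.132])); cv2.imwrite('pics/w2.png',f)
cv2.imwrite('pics/w2z.png',cv2.resize(f[200:400,200:440],None,fx=3,fy=3,interpolation=cv2.INTER_CUBIC))
"
```

```text
t 2.25 pos [ 0.5314 -0.0368  0.1789] x [-0.008  0.001 -1.   ] y heading deg 32.16 q [-0.149  0.31   1.678  0.     1.161 -0.71 ] F [-0.   1.1  0. ] gap 0.997
shift tool [-0.0011  0.0016  0.0024]
turn about tool x deg 0.15664857769489515
[319.92070843 239.2571554 ]
```

View pics/w2z.png

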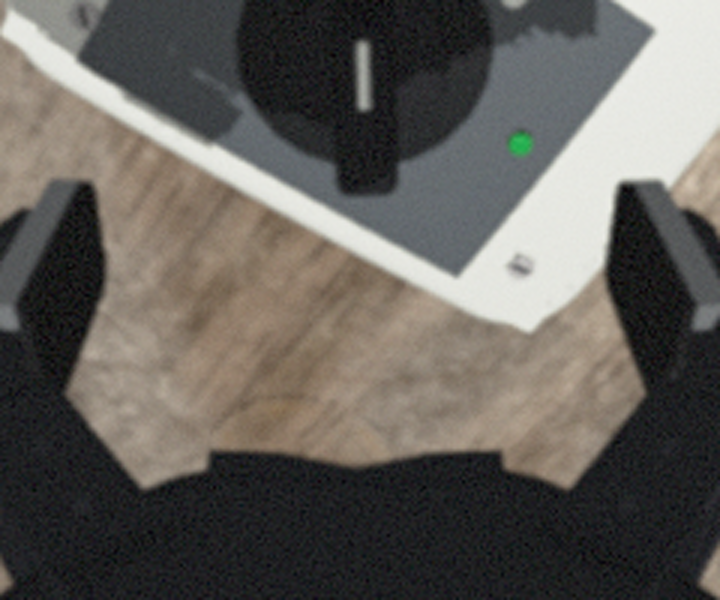

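>>> jog_arm(rows=[[100, 0.02, 0.002, 0.002, 0], [100, 0.02, 0, 0, 0], [100, 0.02, 0, 0, 0], [60, 0, 0, 0, 0], [40, 0, 0, 0, 0]])

```text
time: 2.8
eef_pos: [0.5367, -0.036, 0.1234]
eef_rot: [1.053, 1.57, 0.044]
contact_force: [1.2, -0.7, -0.2]
finger_gap: 0.69
```

```bash
python3 -c "
from h import *
o=plan([.534,-.038,.119],32)"
```

```text
t 2.8 pos [ 0.5367 -0.036   0.1234] x [ 0.001  0.    -1.   ] y heading deg 32.2 q [-0.145  0.376  1.743  0.     1.023 -0.708] F [ 1.2 -0.7 -0.2] gap 0.69
shift tool [ 0.0044 -0.0034  0.0003]
turn about tool x deg 0.20393467850344393
```

>>> jog_arm(rows=[[40, 0.003, -0.003, 0, 0], [30, 0, 0, 0, 0], [20, 0, 0, 0, 0], [5, 0, 0, 0, 0], [5, 0, 0, 0, 0]])

```text
time: 3.3
eef_pos: [0.5344, -0.0384, 0.1202]
eef_rot: [0.903, 1.57, -0.108]
contact_force: [-1.1, -0.6, 6.6]
finger_gap: 0.145
```

>>> jog_arm(rows=[[5, 0, 0, 0, 0], [5, 0, 0, 0, 0], [5, 0, 0, 0, 0]])

```text
time: 3.6
eef_pos: [0.5343, -0.0384, 0.1202]
eef_rot: [0.928, 1.57, -0.083]
contact_force: [-1.3, 1.1, 5.8]
finger_gap: 0.144
```

```bash
python3 -c "
from h import *
o=plan([.534,-.038,.119],89)
c=arm.read_camera('wrist'); f=c['frame'][:,:,::-1].copy();cv2.imwrite('pics/w3.png',f)
"
```

```text
t 3.6 pos [ 0.5343 -0.0384  0.1202] x [ 0.001 -0.    -1.   ] y heading deg 32.09 q [-0.151  0.377  1.751  0.     1.013 -0.711] F [-1.3  1.1  5.8] gap 0.144
shift tool [ 0.0012 -0.     -0.0005]
turn about tool x deg -56.910102598301364
```

View pics/w3.png

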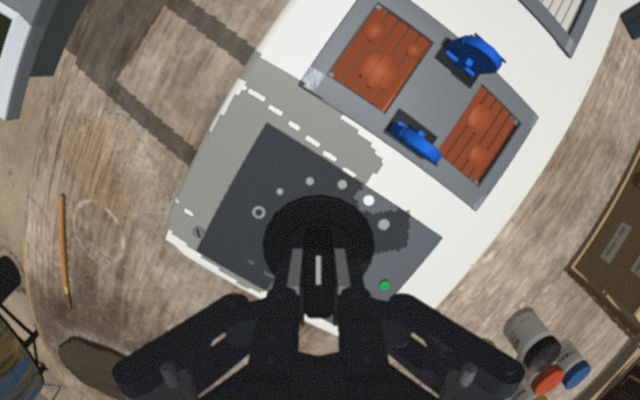

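>>> jog_arm(rows=[[5, -0.001, 0, 0, -8], [5, 0, 0, 0, -8], [5, 0, 0, 0, -8], [5, 0, 0, 0, -8], [5, 0, 0, 0, -8]])

```text
time: 4.15
eef_pos: [0.5341, -0.0387, 0.1203]
eef_rot: [-0.968, 1.57, -1.275]
contact_force: [-0.1, -0.9, -0.5]
finger_gap: 0.15
```

>>> jog_arm(rows=[[5, 0, 0, 0, -8], [5, 0, 0, 0, -8], [5, 0, 0, 0, -1], [5, 0, 0, 0, 0], [5, 0, 0, 0, 0]])

```text
time: 4.65
eef_pos: [0.5341, -0.0387, 0.1203]
eef_rot: [-1.304, 1.57, -1.322]
contact_force: [-0.1, -2.9, -1.5]
finger_gap: 0.148
```

```bash
python3 -c "
from h import *
o=plan([.534,-.038,.119],89); print(o['torque'])
c=arm.read_camera('wrist'); f=c['frame'][:,:,::-1].copy();cv2.imwrite('pics/w4.png',f)
"
```

```text
t 4.65 pos [ 0.5341 -0.0387  0.1203] x [ 0.    -0.001 -1.   ] y heading deg 88.96 q [-1.510e-01  3.770e-01  1.751e+00 -1.000e-03  1.014e+00 -1.703e+00] F [-0.1 -2.9 -1.5] gap 0.148
shift tool [ 0.0013  0.0007 -0.0001]
turn about tool x deg -0.03570908825879826
[-0.42485871 -0.01247842 -0.19699611]
```

View pics/w4.png

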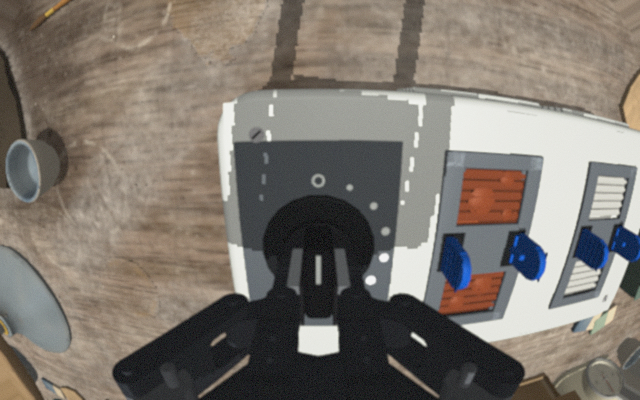

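>>> jog_arm(rows=[[5, 0, 0, 0, -2], [5, 0, 0, 0, -2], [5, 0, 0, 0, 0]])

```text
time: 5.0
eef_pos: [0.5337, -0.0387, 0.1204]
eef_rot: [2.906, 1.57, 2.956]
contact_force: [-1.1, -3.6, 1.0]
finger_gap: 0.152
```

```bash
python3 -c "
from h import *
o=plan(); print(o['torque'])"
```

```text
t 5.0 pos [ 0.5337 -0.0387  0.1204] x [-0.001  0.    -1.   ] y heading deg 92.87 q [-0.151  0.376  1.751  0.     1.015 -1.772] F [-1.1 -3.6  1. ] gap 0.152
[-0.61304191  0.21043064 -1.44068271]
```

>>> jog_arm(rows=[[5, 0, 0, 0, 2], [40, 0, 0, 0, 0], [60, 0, 0, 0, 0], [80, 0, 0, 0, 0], [80, 0, 0, 0, 0]])

```text
time: 5.5
eef_pos: [0.5341, -0.038, 0.1204]
eef_rot: [0.721, 1.571, 0.741]
contact_force: [-0.1, 0.5, 0.3]
finger_gap: 0.796
```

>>> jog_arm(rows=[[100, -0.03, 0, 0, 0], [100, -0.03, 0, 0, 0], [100, -0.03, 0, 0, 0], [100, 0, 0, 0, 0], [100, 0, 0, 0, 0]])

```text
time: 6.0
eef_pos: [0.5344, -0.0382, 0.2111]
eef_rot: [-0.115, 1.569, -0.096]
contact_force: [-0.1, 0.5, -0.0]
finger_gap: 1.001
```

```bash
python3 -c "
from h import *
o=plan([.541,.07,.18],89)
c=arm.read_camera('wrist'); f=c['frame'][:,:,::-1].copy();cv2.imwrite('pics/w5.png',f)
c=arm.read_camera('top'); f=c['frame'][:,:,::-1].copy();cv2.imwrite('pics/t5.png',cv2.resize(f[150:240,222:372],None,fx=5,fy=5))
"
```

```text
t 6.0 pos [ 0.5344 -0.0382  0.2111] x [ 0.002 -0.    -1.   ] y heading deg 91.12 q [-0.15   0.278  1.635  0.     1.227 -1.741] F [-0.1  0.5 -0. ] gap 1.001
shift tool [0.0311 0.1081 0.0086]
turn about tool x deg 2.1194699838396502
```

View pics/w5.png

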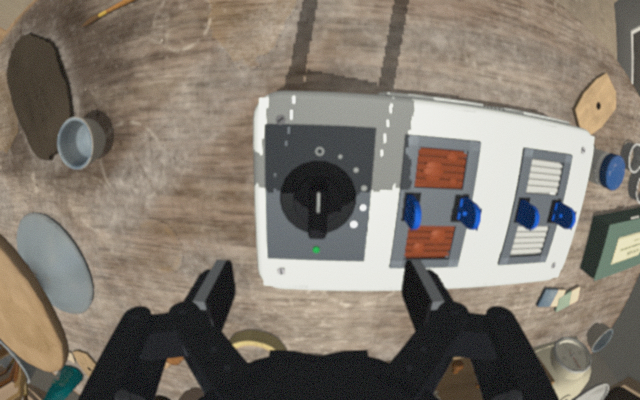

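>>> jog_arm(rows=[[100, 0, 0, 0, 2.2], [100, 0, 0.036, 0.002, 0], [100, 0, 0.036, 0.002, 0], [100, 0, 0.036, 0.002, 0], [100, 0, 0, 0, 0]])

```text
time: 6.6
eef_pos: [0.5413, 0.0732, 0.2086]
eef_rot: [2.576, 1.567, 2.56]
contact_force: [-0.3, -0.9, -0.3]
finger_gap: 1.002
```

```bash
python3 -c "
from h import *
o=plan([.541,.07,.18],89)
c=arm.read_camera('wrist'); f=c['frame'][:,:,::-1].copy();cv2.imwrite('pics/w6.png',f)
cv2.imwrite('pics/w6z.png',cv2.resize(f[140:300,220:420],None,fx=4,fy=3.75,interpolation=cv2.INTER_CUBIC))
"
```

```text
t 6.6 pos [0.5413 0.0732 0.2086] x [-0.003  0.002 -1.   ] y heading deg 89.11 q [ 0.056  0.297  1.613  0.002  1.234 -1.5  ] F [-0.3 -0.9 -0.3] gap 1.002
shift tool [ 0.0286 -0.0033 -0.0001]
turn about tool x deg 0.10939948045145798
```

View pics/w6z.png

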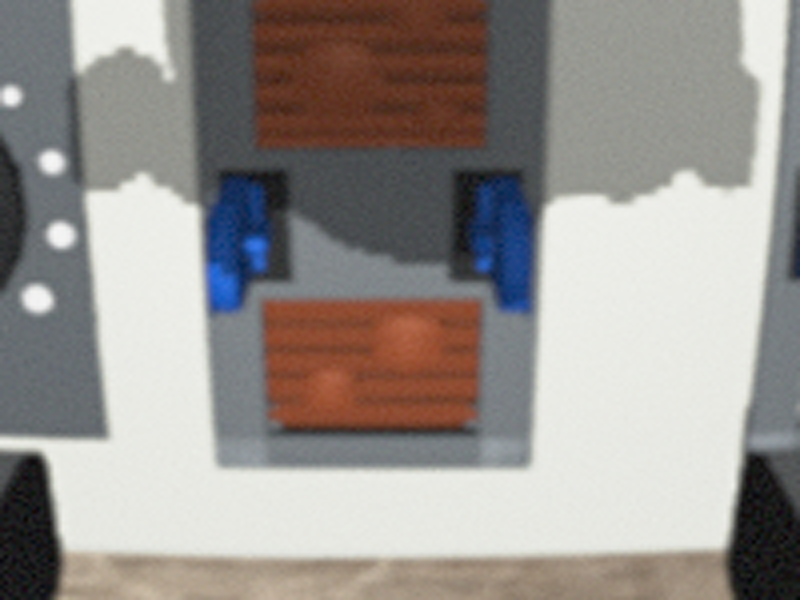

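```bash
python3 -c "
from h import *
o=plan([.541,.07,.18],89)
c=arm.read_camera('wrist')
z2=lambda p:(220+p[0]/4,140+p[1]/3.75)
for n,p,z in [('tabL',(208,308),.123),('tabR',(530,308),.123),('flBL',(217,467),.091),('flBR',(530,467),.091),('flTL',(195,100),.091),('flTR',(548,100),.091)]: print(n,wplane(c,o,z2(p),z).round(4))
"
```

```text
t 6.65 pos [0.5411 0.0713 0.2087] x [-0.003 -0.    -1.   ] y heading deg 89.1 q [ 0.053  0.296  1.614  0.     1.235 -1.502] F [ 0.6 -0.1 -0.2] gap 1.003
shift tool [ 0.0287 -0.0013  0.    ]
turn about tool x deg 0.09814792557865815
tabL [0.5481 0.0365 0.123 ]
tabR [0.549  0.0979 0.123 ]
flBL [0.6043 0.0299 0.091 ]
flBR [0.6052 0.1028 0.091 ]
flTL [0.5117 0.0314 0.091 ]
flTR [0.513  0.1044 0.091 ]
```

>>> jog_arm(rows=[[100, 0.03, -0.002, -0.001, 0], [100, 0.02, 0, 0, 0], [100, 0, 0, 0, 0], [100, 0, 0, 0, 0]])

```text
time: 7.1
eef_pos: [0.5406, 0.0665, 0.1599]
eef_rot: [-2.924, 1.569, -2.945]
contact_force: [1.0, -0.0, 0.8]
finger_gap: 0.998
```

```bash
python3 -c "
from h import *
o=plan([.540,.0695,.105],89.1)
c=arm.read_camera('wrist'); f=c['frame'][:,:,::-1].copy();cv2.imwrite('pics/w7.png',f)
for y in (.0385,.1005): print(wproj(c,o,[.540,y,.123]))
"
```

```text
t 7.1 pos [0.5406 0.0665 0.1599] x [-0.002 -0.    -1.   ] y heading deg 88.83 q [ 0.045  0.343  1.682 -0.     1.118 -1.505] F [ 1.  -0.   0.8] gap 0.998
shift tool [ 0.0549  0.003  -0.0006]
turn about tool x deg -0.2720047986983758
[271.10274188 241.26327578]
[373.0159619  239.29063705]
```

View pics/w7.png

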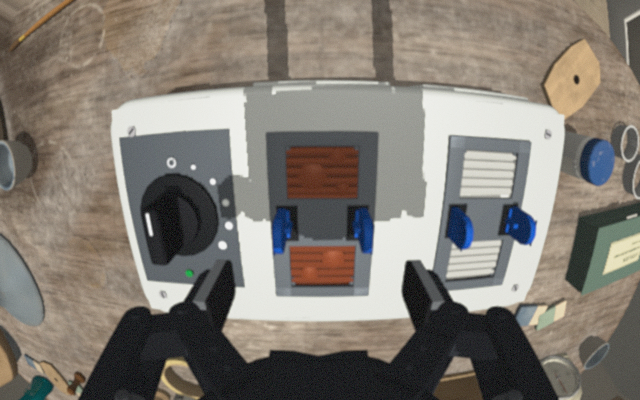

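>>> jog_arm(rows=[[100, 0.01, 0.003, -0.001, -0.3], [100, 0.02, 0, 0, 0], [100, 0.015, 0, 0, 0], [100, 0, 0, 0, 0], [100, 0, 0, 0, 0]])

```text
time: 7.65
eef_pos: [0.5403, 0.0706, 0.1156]
eef_rot: [0.093, 1.571, 0.079]
contact_force: [0.4, -0.0, 0.4]
finger_gap: 1.002
```

```bash
python3 -c "
from h import *
o=plan([.540,.0695,.105],89.1)
c=arm.read_camera('wrist'); f=c['frame'][:,:,::-1].copy();cv2.imwrite('pics/w8.png',f)
"
```

```text
t 7.65 pos [0.5403 0.0706 0.1156] x [ 0.  0. -1.] y heading deg 89.21 q [ 0.052  0.394  1.736  0.     1.012 -1.504] F [ 0.4 -0.   0.4] gap 1.002
shift tool [ 0.0106 -0.0012 -0.0003]
turn about tool x deg 0.10735633475511008
```

View pics/w8.png

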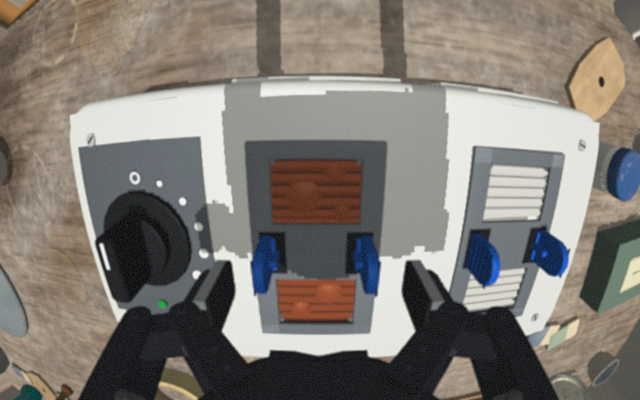

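>>> jog_arm(rows=[[100, 0.011, -0.001, 0, 0], [100, 0, 0, 0, 0], [85, 0, 0, 0, 0], [70, 0, 0, 0, 0], [60, 0, 0, 0, 0]])

```text
time: 8.2
eef_pos: [0.5406, 0.0695, 0.1051]
eef_rot: [-0.012, 1.57, -0.026]
contact_force: [-0.9, -0.1, 4.5]
finger_gap: 0.601
```

>>> jog_arm(rows=[[50, 0, 0, 0, 0], [40, 0, 0, 0, 0], [40, 0, 0, 0, 0], [40, 0, 0, 0, 0], [40, 0, 0, 0, 0]])

```text
time: 8.7
eef_pos: [0.5408, 0.0693, 0.1073]
eef_rot: [-0.14, 1.568, -0.154]
contact_force: [-5.1, -2.1, 18.6]
finger_gap: 0.471
```

```bash
python3 -c "
from h import *
o=plan([.540,.0695,.105],89.1)
c=arm.read_camera('wrist'); f=c['frame'][:,:,::-1].copy();cv2.imwrite('pics/w9.png',f)
"
```

```text
t 8.7 pos [0.5408 0.0693 0.1073] x [ 0.003 -0.    -1.   ] y heading deg 89.21 q [ 5.000e-02  4.030e-01  1.747e+00 -1.000e-03  9.890e-01 -1.506e+00] F [-5.1 -2.1 18.6] gap 0.471
shift tool [ 0.0023  0.0002 -0.0008]
turn about tool x deg 0.10960474409861831
```

View pics/w9.png

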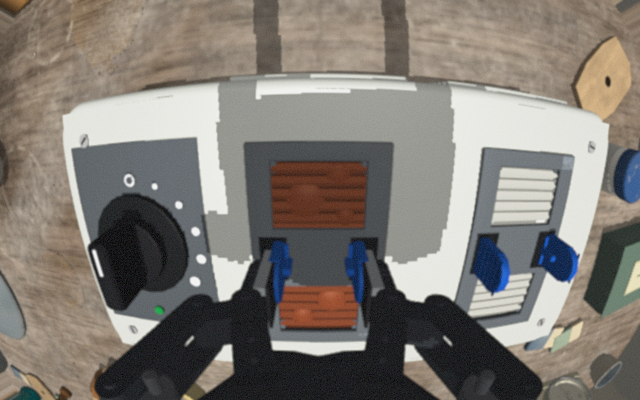

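>>> jog_arm(rows=[[20, -0.002, 0, 0, 0], [20, 0, 0, 0, 0], [20, 0, 0, 0, 0]])

```text
time: 9.05
eef_pos: [0.5406, 0.0695, 0.1076]
eef_rot: [-0.034, 1.569, -0.048]
contact_force: [-1.5, -0.3, 10.0]
finger_gap: 0.465
```

```bash
python3 -c "
from h import *
o=plan([.540,.0695,.105],89.1)
c=arm.read_camera('wrist'); f=c['frame'][:,:,::-1].copy();cv2.imwrite('pics/w10.png',cv2.resize(f[220:350,200:440],None,fx=3.3,fy=3.3))
"
```

```text
t 9.05 pos [0.5406 0.0695 0.1076] x [ 0.002 -0.    -1.   ] y heading deg 89.2 q [ 0.051  0.403  1.746 -0.     0.991 -1.506] F [-1.5 -0.3 10. ] gap 0.465
shift tool [ 0.0026 -0.     -0.0006]
turn about tool x deg 0.10005087073126617
```

View pics/w10.png

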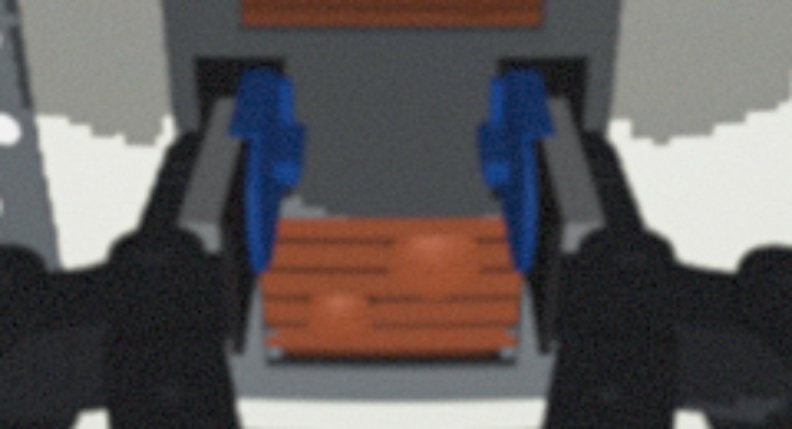

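>>> jog_arm(rows=[[20, -0.003, 0, 0, 0], [20, -0.003, 0, 0, 0], [20, -0.003, 0, 0, 0], [20, -0.003, 0, 0, 0], [20, 0, 0, 0, 0]])

```text
time: 9.6
eef_pos: [0.5403, 0.0696, 0.1185]
eef_rot: [0.1, 1.57, 0.086]
contact_force: [-0.1, 0.7, -1.6]
finger_gap: 0.467
```

```bash
python3 -c "
from h import *
o=plan([.540,.0695,.105],89.1)
c=arm.read_camera('wrist'); f=c['frame'][:,:,::-1].copy();cv2.imwrite('pics/w11.png',f)
"
```

```text
t 9.6 pos [0.5403 0.0696 0.1185] x [ 0.  0. -1.] y heading deg 89.2 q [ 0.051  0.39   1.733  0.     1.018 -1.506] F [-0.1  0.7 -1.6] gap 0.467
shift tool [ 0.0135 -0.0001 -0.0003]
turn about tool x deg 0.09887051102305122
```

View pics/w11.png

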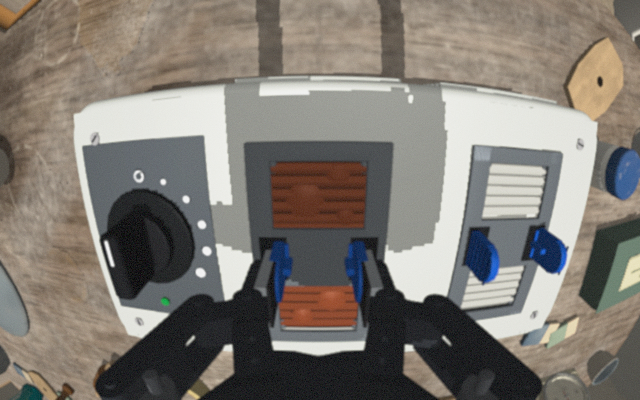

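The cassette is rising with the gripper: its pleats stay at the same pixels while the cleaner recedes. I'll lift it the rest of the way.

>>> jog_arm(rows=[[20, -0.01, 0, 0, 0], [20, -0.015, 0, 0, 0], [20, -0.02, 0, 0, 0], [20, -0.02, 0, 0, 0], [20, -0.02, 0, 0, 0]])

```text
time: 10.15
eef_pos: [0.5399, 0.0696, 0.2046]
eef_rot: [-0.686, 1.571, -0.7]
contact_force: [-0.4, -0.0, -1.9]
finger_gap: 0.464
```

>>> jog_arm(rows=[[20, -0.015, 0, 0, 0], [20, -0.005, 0, 0, 0], [20, 0, 0, 0, 0], [20, 0, 0, 0, 0], [20, 0, 0, 0, 0]])

```text
time: 10.65
eef_pos: [0.5393, 0.0695, 0.2223]
eef_rot: [-3.064, 1.569, -3.078]
contact_force: [0.4, 0.3, -0.9]
finger_gap: 0.469
```

```bash
python3 -c "
from h import *
o=plan([.540,.0695,.105],89.1)
c=arm.read_camera('wrist'); f=c['frame'][:,:,::-1].copy();cv2.imwrite('pics/w12.png',f)
c=arm.read_camera('scene'); f=c['frame'][:,:,::-1].copy();cv2.imwrite('pics/s12.png',cv2.resize(f[110:255,230:400],None,fx=4,fy=4))
"
```

```text
t 10.65 pos [0.5393 0.0695 0.2223] x [-0.002 -0.    -1.   ] y heading deg 89.2 q [ 0.05   0.281  1.599 -0.     1.264 -1.506] F [ 0.4  0.3 -0.9] gap 0.469
shift tool [0.1173 0.     0.001 ]
turn about tool x deg 0.09714157359934461
```

View pics/w12.png

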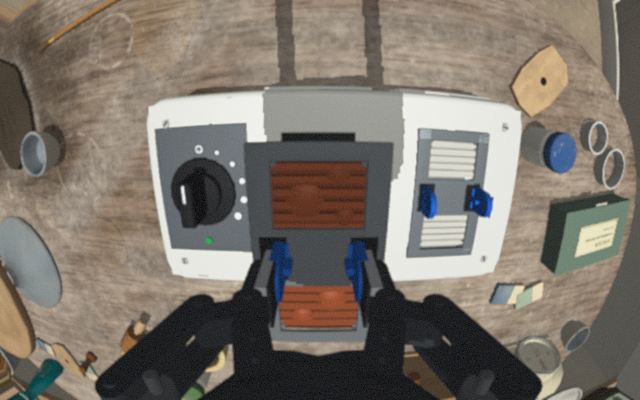

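View pics/s12.png

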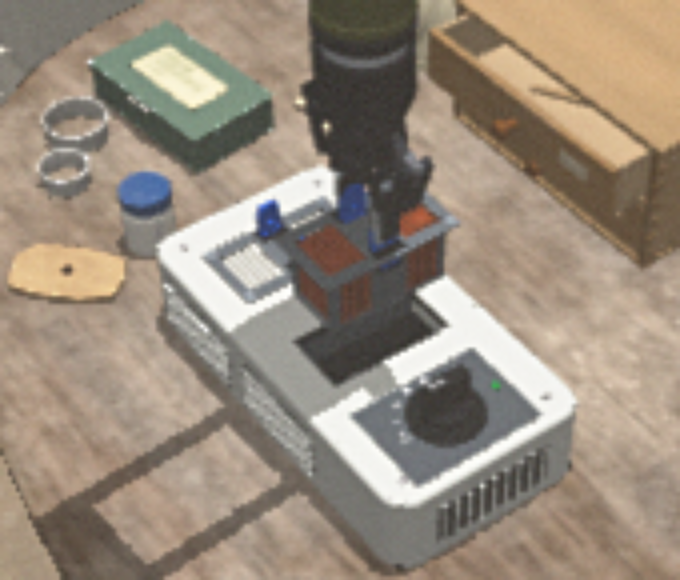

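>>> jog_arm(rows=[[20, 0, 0, 0, 0], [20, 0, 0, 0, 0], [20, 0, 0, 0, 0], [20, 0, 0, 0, 0], [20, 0, 0, 0, 0]])

```text
time: 11.25
eef_pos: [0.5401, 0.0695, 0.2233]
eef_rot: [-0.414, 1.571, -0.428]
contact_force: [0.2, -0.7, -1.3]
finger_gap: 0.465
```

```bash
python3 -c "
from h import *
o=plan(); print(o['joint_velocities'].round(3)); print(arm.job_done())"
```

```text
t 11.25 pos [0.5401 0.0695 0.2233] x [ 0. -0. -1.] y heading deg 89.2 q [ 0.051  0.28   1.598 -0.     1.264 -1.506] F [ 0.2 -0.7 -1.3] gap 0.465
[-0.003 -0.001 -0.001 -0.001  0.    -0.   ]
the job is handed in; nothing more can be done
None
```

I turned the fan knob anticlockwise to its off stop, then squeezed both catches of the clogged cassette and lifted it straight up. I handed the job in at 11.25 s with the cassette still held.

- **Fan knob:** the moment on the wrist rose to about 1.4 N m at the stop, far above the 0.03 N m it takes to turn. The pointer lined up with the off mark, and it still did in the last wrist picture.
- **Clogged cassette:** it rose about 115 mm, which puts its underside about 55 mm above the cleaner's top by the arm's travel. The last pictures, about 0.6 s before hand-in, show it upright and clear of the well. At hand-in the arm was still, with the tool pointing straight down.
- **Everything else:** the white cassette is still seated, and the jar, pot and rib showed no visible shift. I judged these by eye in the last pictures and did not measure them.
- **One reading that disagreed:** while gripping the catches the gripper showed 0.47 open, about 40 mm if the scale is linear. The fully squeezed catches measure 49 mm. I put this down to the pads giving or a non-linear reading. The pictures showed both catches pushed in, and the cassette came out freely.

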